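Count four cassettes into the sample tin

TASK

Make up the sample tin for the next post-mortem: it must hold exactly four white tissue cassettes and nothing else, lying flat on its floor in a single layer with their slotted tops up, and its lid must be fully shut. Some cassettes may be in it already; any orange one goes back into the steel pan, where the spare cassettes stay lying flat, slotted tops up, and the instruments, jar and bottles are not to be shifted.

Things in the scene. Friction and masses are not known exactly. Their poses are not given: they have to be found in the camera images.
- pan: shallow stainless dissecting pan, fixed: 350 mm (its x) by 450 mm (its y), floor 3 mm above the bench, rim 15 mm above the bench and 3 mm thick (rolled edge to 18 mm); origin at the bench under its centre, z up.
- tin: open steel steriliser tin with a blue mat on its floor, fixed: 280 mm long (its x), 130 mm wide (its y), 45 mm high, walls 2 mm, inner floor 3 mm above the bench; origin at the bench under its centre, z up. Its lid is hinged along its +y long side.
- lid (a joint): hinge angle of the tin's lid, rad: 0 shut, 1.65 to 1.9 at the start (standing open, leaning back a little, outside the tin on its +y side), stop at 1.95. A stiff hinge: the lid stays where it is left; about 3 N at its free edge swings it.
- lid_hinge (a point): middle of the lid's hinge line, on the top of the tin's +y wall, 45 mm above the bench; axes as the tin's (the line runs along x).
- lid_edge (a point): middle of the lid's free edge on its outer (upper when shut) face, 134 mm from the hinge. The lid is a 284 by 134 mm steel plate, 2 mm thick, with a 9 mm turned-down edge on its inner side and a 35 mm wide lifting tab standing 10 mm beyond the middle of the free edge; y runs in the plate from the free edge to the hinge, z is the plate's outward normal (up when shut).
- white1_c (a point): white tissue cassette, a plain flat plastic block with rounded edges and a slotted top: 41 mm long (x), 29 mm wide (y), 13 mm thick (z), 16 g; the point is its centre, half-way up (6.5 mm above its underside); z points out of its slotted top. It starts lying flat, slotted top up, at any yaw, in the pan or in the tin.
- white2_c (a point): white tissue cassette, a plain flat plastic block with rounded edges and a slotted top: 41 mm long (x), 29 mm wide (y), 13 mm thick (z), 16 g; the point is its centre, half-way up (6.5 mm above its underside); z points out of its slotted top. It starts lying flat, slotted top up, at any yaw, in the pan or in the tin.
- white3_c (a point): white tissue cassette, a plain flat plastic block with rounded edges and a slotted top: 41 mm long (x), 29 mm wide (y), 13 mm thick (z), 16 g; the point is its centre, half-way up (6.5 mm above its underside); z points out of its slotted top. It starts lying flat, slotted top up, at any yaw, in the pan or in the tin.
- white4_c (a point): white tissue cassette, a plain flat plastic block with rounded edges and a slotted top: 41 mm long (x), 29 mm wide (y), 13 mm thick (z), 16 g; the point is its centre, half-way up (6.5 mm above its underside); z points out of its slotted top. It starts lying flat, slotted top up, at any yaw, in the pan or in the tin.
- white5_c (a point): white tissue cassette, a plain flat plastic block with rounded edges and a slotted top: 41 mm long (x), 29 mm wide (y), 13 mm thick (z), 16 g; the point is its centre, half-way up (6.5 mm above its underside); z points out of its slotted top. It starts lying flat, slotted top up, at any yaw, in the pan or in the tin.
- orange1_c (a point): orange tissue cassette, a plain flat plastic block with rounded edges and a slotted top: 41 mm long (x), 29 mm wide (y), 13 mm thick (z), 16 g; the point is its centre, half-way up (6.5 mm above its underside); z points out of its slotted top. It starts lying flat, slotted top up, at any yaw, in the pan or in the tin.
- orange2_c (a point): orange tissue cassette, a plain flat plastic block with rounded edges and a slotted top: 41 mm long (x), 29 mm wide (y), 13 mm thick (z), 16 g; the point is its centre, half-way up (6.5 mm above its underside); z points out of its slotted top. It starts lying flat, slotted top up, at any yaw, in the pan or in the tin.
- orange3_c (a point): orange tissue cassette, a plain flat plastic block with rounded edges and a slotted top: 41 mm long (x), 29 mm wide (y), 13 mm thick (z), 16 g; the point is its centre, half-way up (6.5 mm above its underside); z points out of its slotted top. It starts lying flat, slotted top up, at any yaw, in the pan or in the tin.
- scissors: steel scissors lying flat in the pan, leave alone: along its x from -76 mm (finger rings) to +73 mm (points); 61 mm wide over the rings (x -76 to -48), about 36 mm wide to x -25 and 14 mm wide from there to the points; 6 mm high; origin at the underside.
- haemostat: steel artery clamp lying flat in the pan, leave alone: along its x from -76 mm (finger rings) to +72 mm (tips); 57 mm wide over the rings (x -76 to -48), about 32 mm wide to x -15 and 14 mm wide from there to the tips; 6 mm high; origin at the underside.
- forceps: steel thumb forceps lying in the pan, leave alone: 132 mm long (its x), 13 mm wide, 8 mm high; origin at the underside of its centre.
- jar_c (a point): clear specimen jar with a blue lid standing in the pan, leave alone: 50 mm diameter, 80 mm high; the point is its centre, half-way up.
- spray_c (a point): white trigger spray bottle on the bench between the far ends of the pan and the tin, leave alone: 72 mm diameter, 220 mm high, head to 75 mm out along its -x (which points away from the robot); the point is on its axis, 90 mm up.
- disinfectant_c (a point): white bottle with a red cap on the bench to the right of the pan, leave alone: 72 mm diameter, 210 mm high; the point is on its axis, 100 mm up.

How it is judged:
By the outcome, as a careful person would: the job done as asked, in the order asked, and still so for the second after the job is handed in, with the robot touching nothing.
It also fails if it takes over 72 s, if anything falls off the work surface, if the arm or the gripper's body presses on something with over 40 N, if the wrist force passes 120 N, or if a joint passes its speed limit or range.

ROBOT

A 7-joint arm with a two-finger parallel gripper is mounted at the origin on the work surface. World frame = base frame: x ahead of the robot, y to its left, z up, the work surface at z = 0. Lengths are in mm, angles in rad, forces in N, time in s.
With the tool pointing down it reaches from about 400 to 875 mm from the base axis. Payload 19.3 kg.
Tool frame: the origin (TCP) lies at the very end of the fingers, on their centre line; the grasp point (between the pads) lies manip.grasp_offset behind it (manip.grasp_offset is the distance from the TCP to the grasp point, in mm); z points along the fingers, y is the line along which they close (so a half turn about z gives the same grasp; the last joint's range is limited). The gripper opens to 85 mm and grips with 20 to 120 N. Pads are 22 mm wide; open, the fingers measure 114 mm over their backs; the gripper's body (76 mm by 85 mm) begins 54 mm behind the grasp point. The pads swing forward as they close: fully open they stand 13 mm farther back than shut.
Start: joints at [-1.355, 0.521, -0.036, 1.599, 0.021, 1.021, -0.113], TCP at [176.222, 599.634, 231.291] pointing down, gripper open.
Joint ranges: [-2.91, 2.91], [-0.3, 2.13], [-1.5, 1.42], [0.17, 2.43], [-1.26, 4.41], [0.16, 1.93], [-2.52, 2.52]. Speed limits (rad/s): [1.89, 1.89, 2.39, 2.39, 3.01, 3.01, 3.01].

INTERFACE

Orientations are given as a unit quaternion [w, x, y, z].
In Python, from cell import manip, read_camera, camera_model gives the robot as it stands. The module is installed in compiled form; this text tells all that it offers.
- The arm moves only by the tool jog_arm, never from a script. Its argument "series" is a list of rows, each a list of 3 entries, a list of its own where there are three numbers: the shift along the world's x, y, z normalised to -1 to 1, where 1 is 2.5 cm, then the turn, a rotation vector about the world's x, y, z normalised to -1 to 1, where 1 is 360 degrees, then the opening, from 0 (shut) to 1 (fully open). A call has 1 to 12 rows; each row shifts and turns the commanded pose from where the row before left it; what a row does not reach is not made up. A row lasts 1/10 s, in which the tool goes at most 50 mm and 8.59 degrees, less where a joint would pass 70% of its speed; a pose out of reach is approached as far as the arm can. A call with a number of a shift or a turn outside -1 to 1 is refused whole. A call with a gripper value outside its range is refused whole. The fingers move at their own pace and stop on an object; "squeeze" is the grip in N (left out, the last holds). Time passes only in rows, so rows that do not move let the fingers close. It gives the time, the measured TCP pose, the force, the opening and the grip force at its end, in the units of the state.
- manip.read_state(): the state, without advancing time (a new reading comes with each control period).
- read_camera(name): name is "side" or "top" or "wrist"; returns the picture (400x640x3 uint8, red, green, blue); there is no depth.
- camera_model(name): a dict with "vfov" (degrees; the focal length in pixels is half the picture's height over the tangent of half this angle, whatever the lens; pixels are square), "cx", "cy" (the principal point, pixels), "camera_from_world" (4x4, takes a point from world to camera coordinates); the wrist camera has in their place "tool_from_camera" (4x4, takes a point from camera to tool coordinates, whose origin is the TCP and whose axes are the flange's). Camera axes: x right, y up, looking along -z (the intrinsics and any distortion apply to the point x, -y, -z); pixel columns grow to the right and rows downward; lengths in mm; the calibration is good to about 2 mm. A picture is of the moment at which its call begins: read the wrist's pose just before it. camera_model takes no time and is no camera call.
- manip.job_done(): hands the job in; it is judged then, once.
The state is a dict: "time_s": time; "joint_positions": joint angles; "dq": joint speeds; "joint_efforts": joint torques, N m; "ee_pos": TCP position; "ee_rot": TCP orientation; "wrist_force": force on the tool from outside, world axes, zero at the start; "torque": the same for the moment, N m; "gripper_width": finger opening in mm; "grip_force": force on a finger pad.
Only numpy, scipy, OpenCV 4.12 (cv2) and the standard library are available. Lean on these libraries where they do the work, as an engineer would, in place of code of your own. Each camera call takes 0.05 s, during which the arm holds its last target. There are 200 camera calls.

## Working session

There is one attempt and no reset: what is moved stays moved. The work goes in short steps, Python scripts to look and compute and a tool call to move; the robot and the scene stay as the last step left them, time stands still between calls to the robot, and variables do not carry over. Pictures are saved under pics/ and viewed, at most 10 in all, crops included, and the job is handed in when it is done.

Besides the shell and the picture viewer there is one more tool, called after ">>>" as name([rows], argument=value, ...), one row to a line, values as JSON. jog_arm: Moves the arm, as the interface text tells. Its arguments: {"type":"object","properties":{"series":{"type":"array"},"squeeze":{"type":"number"}},"required":["series"]}

```bash
mkdir -p pics; python3 - <<'E'
from cell import manip, read_camera, camera_model
import cv2, numpy as np
np.set_printoptions(suppress=True,precision=4)
print(manip.read_state(), manip.grasp_offset)
for n in ("side","top","wrist"):
    im=read_camera(n); cv2.imwrite(f"pics/{n}0.png",im[:,:,::-1]); print(n,camera_model(n))
a=cv2.imread("pics/top0.png")
E
```

```text
{'time_s': 0.0, 'joint_positions': array([-1.3552,  0.522 , -0.0363,  1.6   ,  0.0212,  1.0211, -0.1128]), 'dq': array([ 0.0008, -0.0006, -0.001 , -0.0002,  0.0001,  0.0006, -0.001 ]), 'joint_efforts': array([ -0.0008, -92.7095,   1.9793, -36.9929,   0.0177,   0.0083,
        -0.    ]), 'ee_pos': array([176.1308, 599.3268, 230.72  ]), 'ee_rot': array([-0.0001,  0.1424,  0.9898, -0.0006]), 'wrist_force': array([ 0.3225, -0.2898,  0.5136]), 'torque': array([ 0.0276, -0.0255,  0.0142]), 'grip_force': 0.0, 'gripper_width': 85.29967851988388} 18.700000000000003
side {'vfov': 51.28093270890308, 'cx': 321.4868477120151, 'cy': 202.4282738500586, 'camera_from_world': array([[   0.6867,   -0.7268,   -0.0126, -437.4622],
       [   0.3814,    0.3455,    0.8574, -281.2368],
       [  -0.6189,   -0.5936,    0.5145, -835.3575],
       [   0.    ,    0.    ,    0.    ,    1.    ]])}
top {'vfov': 45.847238162745526, 'cx': 324.9040688513715, 'cy': 196.93074367932124, 'camera_from_world': array([[    0.0049,    -0.9999,    -0.0136,   -47.4117],
       [    0.9837,     0.0023,     0.1797,  -572.5301],
       [   -0.1797,    -0.0142,     0.9836, -1214.7542],
       [    0.    ,     0.    ,     0.    ,     1.    ]])}
wrist {'vfov': 60.465092538254225, 'cx': 319.610485598404, 'cy': 196.23887971875845, 'tool_from_camera': array([[  -0.0005,    0.9555,    0.2951,   76.1336],
       [   1.    ,    0.0002,    0.0009,   -0.6892],
       [   0.0008,    0.2951,   -0.9555, -143.1814],
       [   0.    ,    0.    ,    0.    ,    1.    ]])}
```

View pics/top0.png

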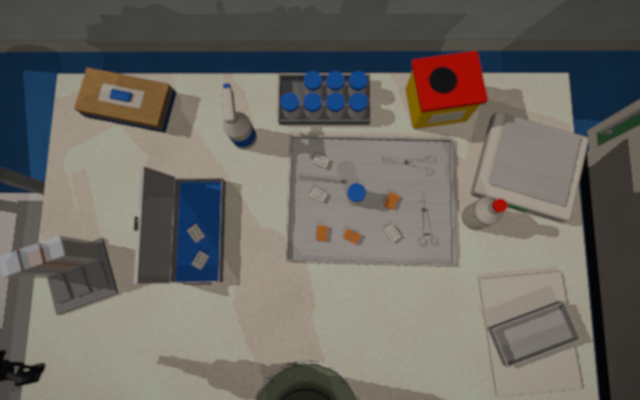

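View pics/side0.png

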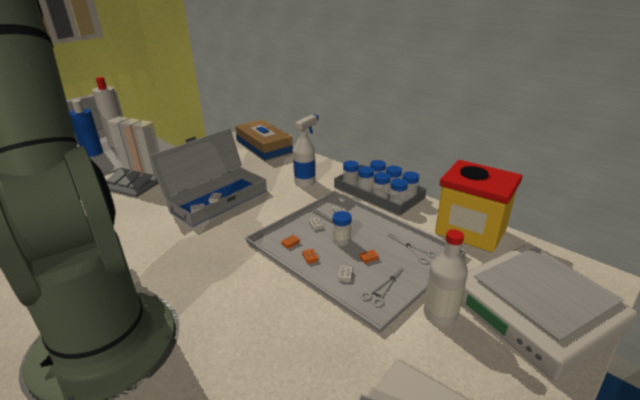

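Top view: the tin holds two whites at (196,233) and (201,260). The pan holds three whites at (321,161), (318,194) and (393,233), and three oranges at (322,233), (352,236) and (392,201). The jar is at (357,193). All eight cassettes are accounted for, so two whites must move from the pan into the tin. Next I'll measure their positions.

```bash
cat > h.py <<'E'
from cell import manip, read_camera, camera_model
import cv2, numpy as np
from scipy.spatial.transform import Rotation as R
np.set_printoptions(suppress=True,precision=2)
def cam(n,st=None):
    m=camera_model(n); f=200/np.tan(np.radians(m['vfov']/2))
    if n=='wrist':
        T=np.eye(4); q=st['ee_rot']; T[:3,:3]=R.from_quat(np.r_[q[1:],q[0]]).as_matrix(); T[:3,3]=st['ee_pos']
        W=T@m['tool_from_camera']
    else: W=np.linalg.inv(m['camera_from_world'])
    return W,f,m['cx'],m['cy']
def ray(c,uv,z):
    W,f,cx,cy=c; uv=np.atleast_2d(np.asarray(uv,float))
    d=np.c_[(uv[:,0]-cx)/f,-(uv[:,1]-cy)/f,-np.ones(len(uv))]@W[:3,:3].T
    o=W[:3,3]; return o+d*((z-o[2])/d[:,2])[:,None]
def blobs(im,c,kind,z=16,rng=(500,2500)):
    hsv=cv2.cvtColor(im,cv2.COLOR_RGB2HSV)
    if kind=='orange': m=cv2.inRange(hsv,(3,130,80),(20,255,255))
    else: m=cv2.inRange(hsv,(0,0,kind),(179,75,255))
    out=[]
    for k in cv2.findContours(m,cv2.RETR_EXTERNAL,cv2.CHAIN_APPROX_NONE)[0]:
        if len(k)<12: continue
        p=ray(c,k[:,0,:],z)[:,:2].astype(np.float32)
        (x,y),(w,h),a=cv2.minAreaRect(p)
        if w<h: w,h,a=h,w,a+90
        if rng[0]<w*h<rng[1]: out.append((*np.round((*k[:,0,:].mean(0),x,y,w,h,(a+90)%180-90),1),))
    return out
E
python3 - <<'E'
from h import *
im=cv2.imread("pics/top0.png")[:,:,::-1].copy(); c=cam('top')
for nm,pts,z in (("pan rim",[(291,136),(456,140),(458,264),(289,263)],18),("tin rim",[(177,180),(223,180),(224,282),(175,282)],45),
  ("lid top",[(144,169),(137,282)],175),("whites",[(321,161),(318,194),(393,233),(196,233),(201,260)],16),("jar",[(357,193)],80),("forceps",[(299,178),(347,182)],8)):
    print(nm,*ray(c,pts,z)[:,:2].round(),)
print([b for b in blobs(im,c,'orange',rng=(300,4000))])
g=im[155:265,180:440]; cv2.imwrite("pics/crop0.png",cv2.resize(g,None,fx=3,fy=3,interpolation=cv2.INTER_CUBIC)[:,:,::-1])
for u,v in [(321,161),(318,194),(393,233),(196,233),(201,260),(340,215)]: print(im[v,u])
for t in (130,150,170): print(t,*[b for b in blobs(im,c,t,rng=(600,2500))],sep='\n')
E
```

```text
pan rim [753.  52.] [ 742. -411.] [ 398. -401.] [398.  51.]
tin rim [620. 358.] [620. 232.] [347. 217.] [347. 346.]
lid top [619. 397.] [346. 393.]
whites [681. -33.] [587. -26.] [ 480. -230.] [478. 306.] [405. 289.]
jar [ 578. -130.]
forceps [634.  28.] [ 623. -106.]
[(np.float64(351.6), np.float64(236.2), np.float64(471.2), np.float64(-117.2), np.float64(38.7), np.float64(26.8), np.float64(63.4)), (np.float64(321.6), np.float64(233.0), np.float64(479.7), np.float64(-36.4), np.float64(39.6), np.float64(27.3), np.float64(-5.9)), (np.float64(505.3), np.float64(206.0), np.float64(555.1), np.float64(-537.6), np.float64(31.3), np.float64(13.0), np.float64(-13.5)), (np.float64(391.3), np.float64(200.3), np.float64(569.8), np.float64(-226.9), np.float64(40.6), np.float64(28.4), np.float64(-22.3))]
[149 141 131]
[153 145 134]
[147 140 130]
[113 106  97]
[110 103  95]
[142 135 129]
130
(np.float64(32.3), np.float64(254.0), np.float64(416.6), np.float64(751.4), np.float64(53.1), np.float64(43.3), np.float64(19.1))
150
(np.float64(585.7), np.float64(352.7), np.float64(171.8), np.float64(-720.5), np.float64(40.8), np.float64(33.9), np.float64(7.9))
(np.float64(4.0), np.float64(262.9), np.float64(393.4), np.float64(825.8), np.float64(54.1), np.float64(26.1), np.float64(-5.7))
170
```

View pics/crop0.png

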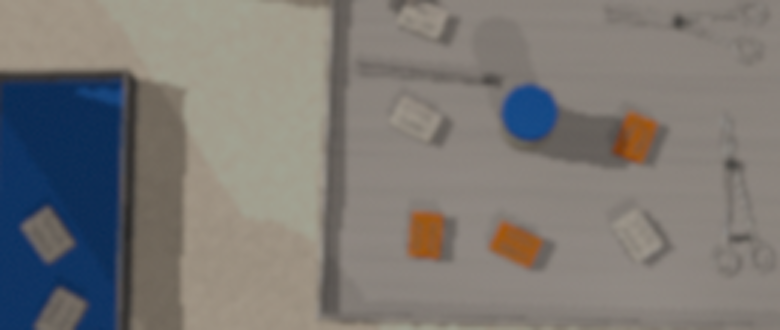

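Crop: the pan whites are clear, and orange is at about (425,235), (517,243) and (637,137). The pan rim measures about 350×453 mm, which matches the given size. The tin's centre is near (484,288) with about 3° of yaw. I'll move over the white at about (587,-26) for a wrist look.

>>> jog_arm([
  [[0.5, -0.84, 0], [0, 0, -0.0236], 0.6],
  [[0.5, -0.84, 0], [0, 0, -0.0236], 0.6],
  [[0.5, -0.84, 0], [0, 0, -0.0236], 0.6],
  [[0.5, -0.84, 0], [0, 0, -0.0236], 0.6],
  [[0.5, -0.84, 0], [0, 0, -0.0236], 0.6],
  [[0.5, -0.84, 0], [0, 0, -0.0236], 0.6],
  [[0.5, -0.84, 0], [0, 0, -0.0236], 0.6],
  [[0.5, -0.84, 0], [0, 0, -0.0236], 0.6],
  [[0.5, -0.84, 0], [0, 0, -0.0236], 0.6],
  [[0.5, -0.84, 0], [0, 0, -0.0236], 0.6],
  [[0.5, -0.84, 0], [0, 0, -0.0236], 0.6],
  [[0.5, -0.84, 0], [0, 0, -0.0236], 0.6],
], squeeze=30)

```text
time_s: 1.35
ee_pos: [326.6, 346.7, 231.3]
ee_rot: [-0.0, 0.86, 0.51, -0.0]
wrist_force: [0.6, -0.1, 0.2]
gripper_width: 51.2
grip_force: 0.0
```

>>> jog_arm([
  [[0.64, -0.96, 0], [0, 0, 0], 0.6],
  [[0.64, -0.96, 0], [0, 0, 0], 0.6],
  [[0.64, -0.96, 0], [0, 0, 0], 0.6],
  [[0.64, -0.96, 0], [0, 0, 0], 0.6],
  [[0.64, -0.96, 0], [0, 0, 0], 0.6],
  [[0.64, -0.96, 0], [0, 0, 0], 0.6],
  [[0.64, -0.96, 0], [0, 0, 0], 0.6],
  [[0.64, -0.96, 0], [0, 0, 0], 0.6],
  [[0.64, -0.96, 0], [0, 0, 0], 0.6],
  [[0.64, -0.96, 0], [0, 0, 0], 0.6],
  [[0.64, -0.96, 0], [0, 0, 0], 0.6],
  [[0.64, -0.96, 0], [0, 0, 0], 0.6],
])

```text
time_s: 2.55
ee_pos: [518.7, 58.6, 231.2]
ee_rot: [-0.0, 0.859, 0.513, -0.0]
wrist_force: [0.0, 0.5, 0.2]
gripper_width: 51.2
grip_force: 0.0
```

>>> jog_arm([
  [[0.64, -0.96, 0], [0, 0, 0], 0.6],
  [[0.64, -0.96, 0], [0, 0, 0], 0.6],
  [[0.64, -0.96, 0], [0, 0, 0], 0.6],
  [[0.64, -0.96, 0], [0, 0, 0], 0.6],
  [[0, 0, 0], [0, 0, 0], 0.6],
  [[0, 0, 0], [0, 0, 0], 0.6],
])

```text
time_s: 3.15
ee_pos: [582.1, -36.7, 230.9]
ee_rot: [-0.0, 0.859, 0.512, -0.0]
wrist_force: [0.2, 0.3, -1.1]
gripper_width: 51.4
grip_force: 0.0
```

```bash
python3 - <<'E'
from h import *
st=manip.read_state(); im=read_camera('wrist'); cv2.imwrite("pics/w1.png",im[:,:,::-1]); np.save('w1.npy',np.r_[st['ee_pos'],st['ee_rot']])
c=cam('wrist',st); print(st['ee_pos'],st['ee_rot'],st['joint_positions'])
for k in ('orange',140,150,160,170,180): print(k,*[tuple(map(float,b)) for b in blobs(im,c,k,rng=(800,1800))],sep='\n')
E
```

```text
[582.06 -36.75 230.9 ] [-0.    0.86  0.51 -0.  ] [-0.4   0.51  0.52  1.73 -0.3   0.98 -0.26]
orange
(271.0, 267.4, 474.3, -117.7, 45.6, 21.0, 61.6)
(236.9, 205.8, 478.6, -35.1, 44.0, 30.8, -5.3)
140
(463.2, 395.5, 602.0, -400.8, 43.1, 18.6, -28.4)
150
(463.2, 395.5, 602.0, -400.8, 43.1, 18.6, -28.4)
160
170
(462.4, 19.5, 766.4, 22.2, 43.8, 22.5, 89.0)
180
(318.8, 335.3, 476.8, -228.2, 41.1, 29.6, 34.4)
(212.0, 165.7, 479.6, 13.3, 55.3, 15.2, 89.7)
(440.9, 187.7, 683.7, -126.4, 136.7, 6.4, 89.0)
(315.8, 154.9, 582.7, -26.0, 40.4, 27.5, 62.0)
(287.9, 148.4, 560.0, -15.3, 107.1, 9.3, 86.6)
(401.6, 116.4, 679.2, -32.4, 40.4, 28.1, 68.4)
(461.9, 19.3, 765.7, 22.2, 43.8, 20.9, 89.0)
```

View pics/w1.png

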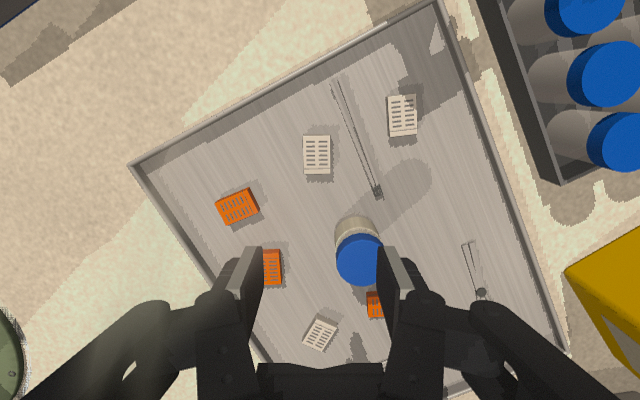

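Wrist view: the target white is at (317,154), which is world (582.7,-26.0) at 62° yaw. The second is at (320,335), world (476.8,-228.2) at 34°. The forceps lie about 26 px beside the first, so I'll turn 90° and grip it by its 41 mm length.

>>> jog_arm([
  [[0, 0.04, -0.4], [0, 0, 0.0227], 0.75],
  [[0, 0.04, -0.4], [0, 0, 0.0227], 0.75],
  [[0, 0.04, -0.4], [0, 0, 0.0227], 0.75],
  [[0, 0.04, -0.4], [0, 0, 0.0227], 0.75],
  [[0, 0.04, -0.4], [0, 0, 0.0227], 0.75],
  [[0, 0.04, -0.4], [0, 0, 0.0227], 0.75],
  [[0, 0.04, -0.4], [0, 0, 0.0227], 0.75],
  [[0, 0.04, -0.4], [0, 0, 0.0227], 0.75],
  [[0, 0.04, -0.4], [0, 0, 0.0227], 0.75],
  [[0, 0.04, -0.4], [0, 0, 0.0227], 0.75],
  [[0, 0.04, -0.4], [0, 0, 0.0227], 0.75],
  [[0, 0, 0], [0, 0, 0], 0.75],
])

```text
time_s: 4.4
ee_pos: [581.3, -24.3, 120.4]
ee_rot: [-0.001, 0.244, 0.97, 0.0]
wrist_force: [-0.5, 0.3, 0.1]
gripper_width: 64.1
grip_force: 0.0
```

```bash
python3 - <<'E'
from h import *
st=manip.read_state(); im=read_camera('wrist'); cv2.imwrite("pics/w2.png",im[:,:,::-1])
c=cam('wrist',st); print(st['ee_pos'],st['ee_rot'],st['joint_positions'])
for k in (180,190): print(k,*[tuple(map(float,b)) for b in blobs(im,c,k,rng=(800,1800))],sep='\n')
E
```

```text
[581.3  -24.31 120.42] [-0.    0.24  0.97  0.  ] [-0.1   0.6   0.06  1.81 -0.05  0.74  1.06]
180
(323.9, 198.5, 584.3, -23.7, 34.4, 27.8, 61.8)
190
(370.8, 298.9, 680.6, -29.8, 34.0, 28.4, 68.3)
(323.9, 198.5, 584.3, -23.7, 34.4, 27.8, 61.8)
(15.7, 196.8, 475.3, -229.3, 31.7, 29.5, 34.3)
(322.3, 77.4, 508.7, 9.7, 55.3, 15.1, 89.0)
(296.6, 33.8, 476.3, 12.7, 54.5, 17.7, 90.0)
```

View pics/w2.png

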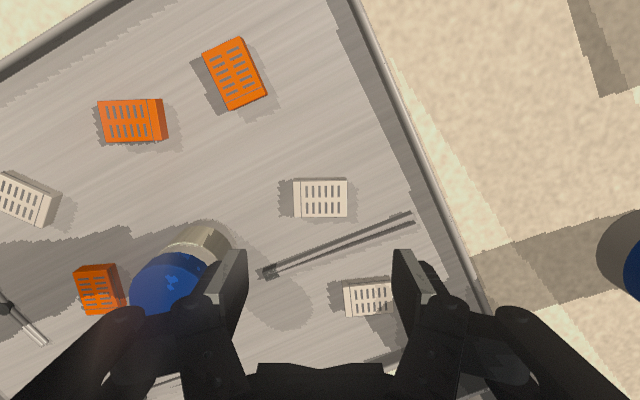

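Wrist view: white at (320,198), forceps from (260,272) to (412,217), well clear of both fingers' paths. The centre is confirmed near (582.7,-26.3). I'll descend and grip.

>>> jog_arm([
  [[0.03, -0.04, -0.46], [0, 0, 0], 0.75],
  [[0.03, -0.04, -0.46], [0, 0, 0], 0.75],
  [[0, 0, -0.46], [0, 0, 0], 0.75],
  [[0, 0, -0.46], [0, 0, 0], 0.75],
  [[0, 0, -0.46], [0, 0, 0], 0.75],
  [[0, 0, -0.46], [0, 0, 0], 0.75],
  [[0, 0, -0.46], [0, 0, 0], 0.75],
  [[0, 0, -0.46], [0, 0, 0], 0.75],
  [[0, 0, -0.46], [0, 0, 0], 0.75],
  [[0, 0, -0.46], [0, 0, 0], 0.75],
  [[0, 0, 0], [0, 0, 0], 0.75],
])

```text
time_s: 5.55
ee_pos: [582.9, -27.4, 4.7]
ee_rot: [-0.001, 0.246, 0.969, -0.0]
wrist_force: [-1.0, -0.0, 0.3]
gripper_width: 64.2
grip_force: 0.0
```

>>> jog_arm([
  [[0, 0, 0], [0, 0, 0], 0.3],
  [[0, 0, 0], [0, 0, 0], 0.3],
  [[0, 0, 0], [0, 0, 0], 0.3],
  [[0, 0, 0], [0, 0, 0], 0.3],
  [[0, 0, 0], [0, 0, 0], 0.3],
])

```text
time_s: 6.05
ee_pos: [584.1, -27.4, 6.8]
ee_rot: [0.0, 0.246, 0.969, 0.0]
wrist_force: [-1.1, -0.5, 6.4]
gripper_width: 40.2
grip_force: 31.0
```

>>> jog_arm([
  [[0, 0, 0.5], [0, 0, 0], 0.3],
  [[0, 0, 1], [0, 0, 0], 0.3],
  [[0, 0.3, 1], [0, 0, 0], 0.3],
  [[0, 0.7, 1], [0, 0, 0.009], 0.3],
  [[0, 1, 0], [0, 0, 0.009], 0.3],
  [[0, 1, 0], [0, 0, 0.009], 0.3],
  [[0, 1, 0], [0, 0, 0.009], 0.3],
  [[0, 1, 0], [0, 0, 0.009], 0.3],
  [[0, 1, 0], [0, 0, 0.009], 0.3],
  [[0, 1, 0], [0, 0, 0.009], 0.3],
  [[0, 1, 0], [0, 0, 0.009], 0.3],
  [[0, 1, 0], [0, 0, 0.009], 0.3],
])

```text
time_s: 7.25
ee_pos: [583.8, 199.0, 94.4]
ee_rot: [0.0, -0.008, 1.0, -0.0]
wrist_force: [-0.4, -1.0, -0.2]
gripper_width: 39.7
grip_force: 30.4
```

>>> jog_arm([
  [[0, 1, 0], [0, 0, 0.0065], 0.3],
  [[0, 1, 0], [0, 0, 0], 0.3],
  [[0, 0.9, 0], [0, 0, 0], 0.3],
  [[0, 0.4, 0], [0, 0, 0], 0.3],
  [[0, 0, 0], [0, 0, 0], 0.3],
  [[0, 0, 0], [0, 0, 0], 0.3],
])

```text
time_s: 7.85
ee_pos: [583.8, 279.1, 93.7]
ee_rot: [-0.0, -0.027, 1.0, -0.0]
wrist_force: [-0.0, -1.3, -0.4]
gripper_width: 40.4
grip_force: 30.4
```

```bash
python3 - <<'E'
from h import *
st=manip.read_state(); im=read_camera('wrist'); cv2.imwrite("pics/w3.png",im[:,:,::-1])
c=cam('wrist',st); print(st['ee_pos'],st['ee_rot'],st['joint_positions'],st['gripper_width'],st['grip_force'])
W=np.linalg.inv(c[0])
def pr(p): q=W[:3,:3]@p+W[:3,3]; return (c[2]+c[1]*q[0]/-q[2], c[3]-c[1]*q[1]/-q[2])
for p in [(585,293,3),(540,290,3),(620,295,45),(347,282,45)]: print(p,np.array(pr(np.array(p,float))))
E
```

```text
[583.84 279.09  93.74] [-0.   -0.03  1.   -0.  ] [-0.49  0.72 -0.07  1.64  0.06  0.79  1.03] 40.39812242930751 30.361318588256836
(585, 293, 3) [339.8 204.3]
(540, 290, 3) [340.03 141.36]
(620, 295, 45) [342.68 278.04]
(347, 282, 45) [ 359.9  -331.59]
```

View pics/w3.png

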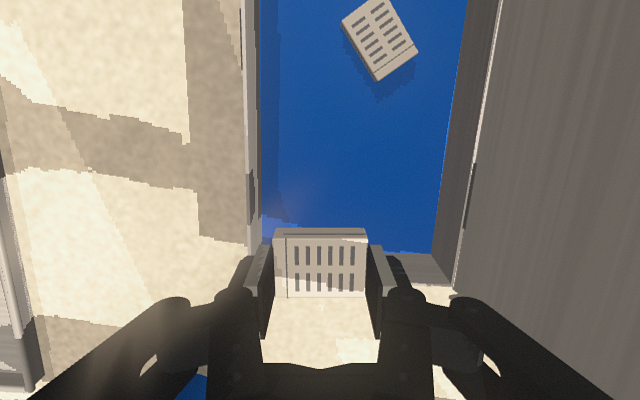

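Wrist view: the cassette is held square. The tin's far end wall meets the mat at about (435,252) and its rim is at about (455,287). The existing white is at (378,38). I'll measure the walls before lowering.

```bash
python3 - <<'E'
from h import *
st=manip.read_state(); c=cam('wrist',st)
print('floor',ray(c,[(435,252),(261,225),(262,100),(450,150)],3)); print('rim',ray(c,[(453,287),(250,170),(485,100)],45)); print('cas',ray(c,[(342,24),(376,80),(418,51),(380,-3)],16))
E
```

```text
floor [[619.11 366.55   3.  ]
 [604.2  236.04   3.  ]
 [515.84 236.55   3.  ]
 [542.15 365.2    3.  ]]
rim [[622.93 365.17  45.  ]
 [553.38 236.6   45.  ]
 [508.15 363.29  45.  ]]
cas [[470.2  285.18  16.  ]
 [500.01 308.09  16.  ]
 [482.4  331.43  16.  ]
 [455.13 305.87  16.  ]]
```

>>> jog_arm([
  [[0.05, 0.84, 0], [0, 0, 0], 0.3],
  [[0, 0, -0.4], [0, 0, 0], 0.3],
  [[0, 0, -0.5], [0, 0, 0], 0.3],
  [[0, 0, -0.5], [0, 0, 0], 0.3],
  [[0, 0, -0.5], [0, 0, 0], 0.3],
  [[0, 0, -0.5], [0, 0, 0], 0.3],
  [[0, 0, -0.5], [0, 0, 0], 0.3],
  [[0, 0, -0.3], [0, 0, 0], 0.3],
  [[0, 0, -0.1], [0, 0, 0], 0.3],
  [[0, 0, -0.08], [0, 0, 0], 0.3],
  [[0, 0, 0], [0, 0, 0], 0.3],
])

```text
time_s: 9.0
ee_pos: [585.1, 301.2, 9.5]
ee_rot: [0.0, -0.027, 1.0, 0.0]
wrist_force: [0.1, 0.4, -0.2]
gripper_width: 40.1
grip_force: 30.4
```

>>> jog_arm([
  [[0, 0, -0.08], [0, 0, 0], 0.3],
  [[0, 0, 0], [0, 0, 0], 0.3],
  [[0, 0, 0], [0, 0, 0], 0.65],
  [[0, 0, 0], [0, 0, 0], 0.65],
  [[0, 0, 0], [0, 0, 0], 0.65],
  [[0, 0, 0.5], [0, 0, 0], 0.65],
  [[0, 0, 1], [0, 0, 0], 0.65],
  [[0, 0, 1], [0, 0, 0], 0.65],
  [[0, 0, 1], [0, 0, 0], 0.65],
  [[0, 0, 1], [0, 0, 0], 0.65],
])

```text
time_s: 10.0
ee_pos: [585.1, 301.1, 121.9]
ee_rot: [0.0, -0.027, 1.0, 0.0]
wrist_force: [-0.6, -0.2, -1.1]
gripper_width: 55.6
grip_force: 0.0
```

```bash
python3 - <<'E'
from h import *
st=manip.read_state(); im=read_camera('wrist'); cv2.imwrite("pics/w4.png",im[:,:,::-1])
c=cam('wrist',st); print(st['ee_pos'],st['ee_rot'],st['joint_positions'],st['gripper_width'],st['grip_force'])
for k in (120,150,180): print(k,*[tuple(map(float,b)) for b in blobs(im,c,k,rng=(800,1500))],sep='\n')
E
```

```text
[585.06 301.12 121.9 ] [ 0.   -0.03  1.    0.  ] [-0.52  0.69 -0.07  1.59  0.06  0.85  1.01] 55.61672852790895 0.0
120
(319.3, 190.7, 581.6, 300.6, 40.7, 31.3, -88.3)
(339.9, 38.1, 475.6, 308.3, 41.0, 28.9, 37.8)
150
(323.6, 192.1, 582.4, 303.3, 34.3, 28.4, -87.0)
(340.2, 38.4, 475.4, 308.2, 40.3, 28.3, 37.8)
180
(327.2, 195.4, 582.4, 304.9, 30.7, 27.8, -88.4)
(337.9, 34.7, 473.1, 306.5, 34.0, 27.8, 37.8)
(214.8, 70.4, 508.7, 222.4, 103.2, 12.9, 3.0)
```

View pics/w4.png

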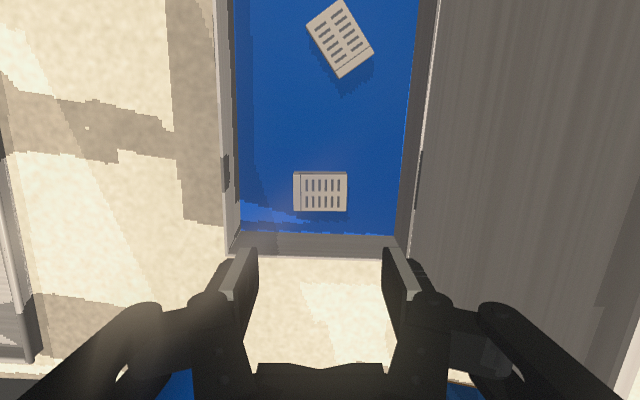

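The cassette lies flat in the tin at about (583,301), pixel (320,191). The existing one is at (340,38), world (475,308). Next is the second white at (476.8,-228.2).

>>> jog_arm([
  [[-0.2, -0.96, 0], [0, 0, -0.0136], 0.75],
  [[-0.2, -0.96, 0], [0, 0, -0.0136], 0.75],
  [[-0.2, -0.96, 0], [0, 0, -0.0136], 0.75],
  [[-0.2, -0.96, 0], [0, 0, -0.0136], 0.75],
  [[-0.2, -0.96, 0], [0, 0, -0.0136], 0.75],
  [[-0.2, -0.96, 0], [0, 0, -0.0136], 0.75],
  [[-0.2, -0.96, 0], [0, 0, -0.0136], 0.75],
  [[-0.2, -0.96, 0], [0, 0, -0.0136], 0.75],
  [[-0.2, -0.96, 0], [0, 0, -0.0136], 0.75],
  [[-0.2, -0.96, 0], [0, 0, -0.0136], 0.75],
  [[-0.2, -0.96, 0], [0, 0, -0.0136], 0.75],
  [[-0.2, -0.96, 0], [0, 0, -0.0136], 0.75],
])

```text
time_s: 11.25
ee_pos: [524.6, 11.3, 119.9]
ee_rot: [0.0, 0.47, 0.883, 0.0]
wrist_force: [0.0, -0.2, -0.3]
gripper_width: 63.9
grip_force: 0.0
```

>>> jog_arm([
  [[-0.2, -0.96, 0], [0, 0, 0], 0.75],
  [[-0.2, -0.96, 0], [0, 0, 0], 0.75],
  [[-0.2, -0.96, 0], [0, 0, 0], 0.75],
  [[-0.2, -0.96, 0], [0, 0, 0], 0.75],
  [[-0.2, -0.96, 0], [0, 0, 0], 0.75],
  [[-0.2, -0.96, 0], [0, 0, 0], 0.75],
  [[-0.2, -0.96, 0], [0, 0, 0], 0.75],
  [[-0.2, -0.96, 0], [0, 0, 0], 0.75],
  [[-0.2, -0.96, 0], [0, 0, 0], 0.75],
  [[-0.2, -0.96, 0], [0, 0, 0], 0.75],
  [[0, 0, 0], [0, 0, 0], 0.75],
  [[0, 0, 0], [0, 0, 0], 0.75],
])

```text
time_s: 12.45
ee_pos: [474.4, -227.6, 119.7]
ee_rot: [-0.0, 0.469, 0.883, 0.0]
wrist_force: [0.7, 0.9, -0.6]
gripper_width: 64.3
grip_force: 0.0
```

```bash
python3 - <<'E'
from h import *
st=manip.read_state(); im=read_camera('wrist'); cv2.imwrite("pics/w5.png",im[:,:,::-1])
c=cam('wrist',st); print(st['ee_pos'],st['ee_rot'],st['joint_positions'],st['gripper_width'],st['grip_force'])
for k in (170,180,190): print(k,*[tuple(map(float,b)) for b in blobs(im,c,k,rng=(700,1500))],sep='\n')
E
```

```text
[ 474.44 -227.58  119.7 ] [-0.    0.47  0.88  0.  ] [ 0.2   0.53  0.18  1.96 -0.15  0.66  1.07] 64.2707283947808 0.0
170
(480.5, 389.5, 696.8, -298.1, 31.3, 26.5, 34.1)
(614.4, 339.9, 760.1, -192.8, 60.7, 17.6, 88.0)
(563.6, 312.4, 705.9, -199.6, 43.4, 32.2, -6.6)
(379.6, 304.9, 568.7, -275.9, 51.8, 17.4, -82.8)
180
(613.7, 340.5, 760.2, -193.1, 60.3, 17.1, 88.9)
(320.4, 196.3, 474.5, -229.0, 34.1, 27.6, 34.1)
190
(614.3, 340.5, 760.5, -193.1, 60.2, 16.5, 89.0)
(320.4, 196.3, 474.5, -229.1, 33.9, 27.6, 34.1)
```

View pics/w5.png

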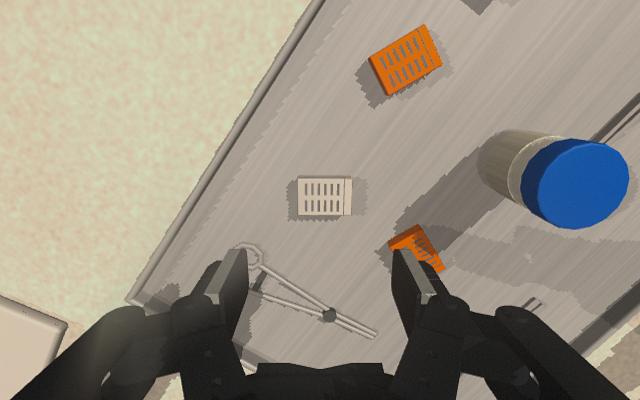

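Wrist view: the white is centred at (325,196). The haemostat ring at (248,250) is about 35 mm clear of the left finger's path. I'll descend and grip.

>>> jog_arm([
  [[0.06, 0, -0.45], [0, 0, 0], 0.75],
  [[0.05, 0, -0.45], [0, 0, 0], 0.75],
  [[0, 0, -0.45], [0, 0, 0], 0.75],
  [[0, 0, -0.45], [0, 0, 0], 0.75],
  [[0, 0, -0.45], [0, 0, 0], 0.75],
  [[0, 0, -0.45], [0, 0, 0], 0.75],
  [[0, 0, -0.45], [0, 0, 0], 0.75],
  [[0, 0, -0.45], [0, 0, 0], 0.75],
  [[0, 0, -0.45], [0, 0, 0], 0.75],
  [[0, 0, -0.45], [0, 0, 0], 0.75],
  [[0, 0, 0], [0, 0, 0], 0.75],
])

```text
time_s: 13.6
ee_pos: [477.0, -226.6, 5.8]
ee_rot: [-0.001, 0.467, 0.884, -0.0]
wrist_force: [0.7, -0.4, 0.8]
gripper_width: 63.8
grip_force: 0.0
```

>>> jog_arm([
  [[0, 0, 0], [0, 0, 0], 0.3],
  [[0, 0, 0], [0, 0, 0], 0.3],
  [[0, 0, 0], [0, 0, 0], 0.3],
  [[0, 0, 0], [0, 0, 0], 0.3],
  [[0, 0, 0], [0, 0, 0], 0.3],
])

```text
time_s: 14.1
ee_pos: [478.0, -227.0, 7.8]
ee_rot: [0.0, 0.467, 0.884, 0.0]
wrist_force: [-1.3, 0.5, 6.9]
gripper_width: 39.7
grip_force: 30.9
```

>>> jog_arm([
  [[0, 0, 0.5], [0, 0, 0], 0.3],
  [[0, 0, 1], [0, 0, 0], 0.3],
  [[0, 0, 1], [0, 0, 0], 0.3],
  [[0, 0.5, 1], [0, 0, 0], 0.3],
  [[0, 1, 0.1], [0, 0, 0], 0.3],
  [[0, 1, 0], [0, 0, 0], 0.3],
  [[0, 1, 0], [0, 0, 0], 0.3],
  [[0, 1, 0], [0, 0, 0], 0.3],
  [[0, 1, 0], [0, 0, 0], 0.3],
  [[0, 1, 0], [0, 0, 0], 0.3],
  [[0, 1, 0], [0, 0, 0], 0.3],
  [[0, 1, 0], [0, 0, 0], 0.3],
])

```text
time_s: 15.3
ee_pos: [477.7, -13.3, 98.1]
ee_rot: [0.0, 0.467, 0.884, 0.0]
wrist_force: [0.5, 0.1, -0.4]
gripper_width: 39.7
grip_force: 30.4
```

>>> jog_arm([
  [[0.2, 1, 0], [0, 0, 0.0137], 0.3],
  [[0.2, 1, 0], [0, 0, 0.0137], 0.3],
  [[0.2, 1, 0], [0, 0, 0.0137], 0.3],
  [[0.2, 1, 0], [0, 0, 0.0137], 0.3],
  [[0.2, 1, 0], [0, 0, 0.0137], 0.3],
  [[0.2, 1, 0], [0, 0, 0.0137], 0.3],
  [[0.2, 1, 0], [0, 0, 0.0137], 0.3],
  [[0.2, 1, 0], [0, 0, 0.0137], 0.3],
  [[0.2, 1, 0], [0, 0, 0.0137], 0.3],
  [[0.2, 1, 0], [0, 0, 0.0137], 0.3],
  [[0.2, 1, 0], [0, 0, 0.0137], 0.3],
  [[0.2, 0.8, 0], [0, 0, 0.0137], 0.3],
])

```text
time_s: 16.5
ee_pos: [537.7, 283.1, 97.3]
ee_rot: [-0.0, -0.034, 0.999, 0.0]
wrist_force: [-0.9, -0.4, 0.2]
gripper_width: 39.9
grip_force: 30.4
```

>>> jog_arm([
  [[0, 0.5, 0], [0, 0, 0], 0.3],
  [[0, 0, 0], [0, 0, 0], 0.3],
  [[0, 0, 0], [0, 0, 0], 0.3],
])

```text
time_s: 16.8
ee_pos: [537.5, 292.4, 97.1]
ee_rot: [-0.0, -0.03, 1.0, -0.0]
wrist_force: [-0.0, -0.3, 0.3]
gripper_width: 40.3
grip_force: 30.4
```

>>> jog_arm([
  [[0, 0.27, 0], [0, 0, 0], 0.3],
  [[0, 0, -0.4], [0, 0, 0], 0.3],
  [[0, 0, -0.5], [0, 0, 0], 0.3],
  [[0, 0, -0.5], [0, 0, 0], 0.3],
  [[0, 0, -0.5], [0, 0, 0], 0.3],
  [[0, 0, -0.5], [0, 0, 0], 0.3],
  [[0, 0, -0.5], [0, 0, 0], 0.3],
  [[0, 0, -0.4], [0, 0, 0], 0.3],
  [[0, 0, -0.15], [0, 0, 0], 0.3],
  [[0, 0, -0.06], [0, 0, 0], 0.3],
  [[0, 0, 0], [0, 0, 0], 0.3],
])

```text
time_s: 17.9
ee_pos: [537.8, 299.9, 9.6]
ee_rot: [0.0, -0.03, 1.0, 0.0]
wrist_force: [-0.5, 0.5, -0.1]
gripper_width: 40.0
grip_force: 30.4
```

>>> jog_arm([
  [[0, 0, -0.08], [0, 0, 0], 0.3],
  [[0, 0, 0], [0, 0, 0], 0.3],
  [[0, 0, 0], [0, 0, 0], 0.65],
  [[0, 0, 0], [0, 0, 0], 0.65],
  [[0, 0, 0], [0, 0, 0], 0.65],
  [[0, 0, 0.5], [0, 0, 0], 0.65],
  [[0, 0, 1], [0, 0, 0], 0.65],
  [[0, 0, 1], [0, 0, 0], 0.65],
  [[0, 0, 1], [0, 0, 0], 0.65],
  [[0, 0, 1], [0, 0, 0], 0.65],
  [[0, 0, 1], [0, 0, 0], 0.65],
  [[0, 0, 1], [0, 0, 0], 0.65],
])

```text
time_s: 19.1
ee_pos: [537.7, 299.8, 172.2]
ee_rot: [0.0, -0.03, 1.0, 0.0]
wrist_force: [-0.0, 0.4, 0.6]
gripper_width: 55.4
grip_force: 0.0
```

>>> jog_arm([
  [[0, 0, 1], [0, 0, 0], 0],
  [[0, 0, 1], [0, 0, 0], 0],
  [[0, 0, 0.5], [0, 0, 0], 0],
  [[0, 0, 0], [0, 0, 0], 0],
])

```text
time_s: 19.5
ee_pos: [538.3, 300.2, 234.5]
ee_rot: [0.001, -0.03, 1.0, 0.001]
wrist_force: [0.4, -0.6, -0.1]
gripper_width: 0.3
grip_force: 0.0
```

```bash
python3 - <<'E'
from h import *
st=manip.read_state(); im=read_camera('wrist'); cv2.imwrite("pics/w6.png",im[:,:,::-1])
c=cam('wrist',st); print(st['ee_pos'],st['ee_rot'],st['gripper_width'])
for k in (110,150): print(k,*[tuple(map(float,b)) for b in blobs(im,c,k,rng=(800,1500))],sep='\n')
E
```

```text
[538.26 300.21 234.53] [ 0.   -0.03  1.    0.  ] 0.27420910025573314
110
(319.6, 352.7, 783.7, 314.5, 50.2, 19.6, 3.4)
(317.8, 202.4, 581.7, 300.6, 40.3, 31.6, -86.5)
(319.1, 162.5, 536.5, 299.2, 40.8, 29.4, -86.5)
(331.7, 104.1, 475.5, 308.2, 41.0, 29.0, 37.7)
(320.7, 24.5, 402.5, 292.5, 40.9, 28.9, -29.0)
150
(319.5, 353.2, 783.7, 314.5, 50.2, 19.6, 3.4)
(317.6, 203.7, 583.4, 300.2, 39.3, 28.1, -86.5)
(321.3, 162.3, 537.1, 299.4, 39.7, 28.3, -86.5)
(331.4, 104.0, 475.7, 308.1, 40.2, 28.2, 37.7)
(320.6, 24.3, 402.5, 292.4, 40.1, 28.5, -29.1)
```

View pics/w6.png

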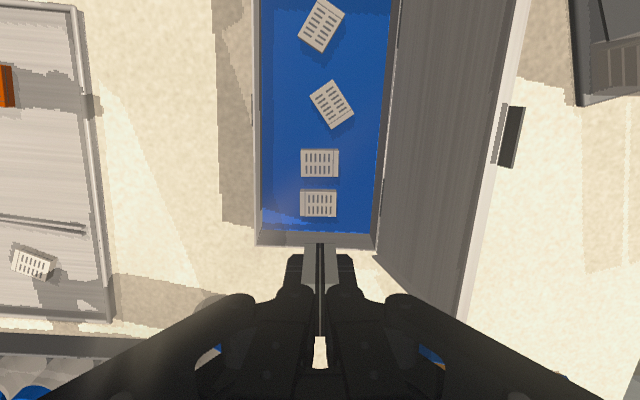

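Wrist view: four whites lie flat in a single layer in the tin at (320,25), (331,104), (319,162) and (318,203). The lid stands open with its tab at (511,137). I'll locate the lid edge so I can get behind it.

```bash
python3 - <<'E'
from h import *
st=manip.read_state(); c=cam('wrist',st)
print(ray(c,[(523,107),(514,167)],186),ray(c,[(526,20),(468,310),(503,103)],176))
E
```

```text
[[463.59 404.22 186.  ]
 [496.32 406.88 186.  ]] [[419.78 401.11 176.  ]
 [598.01 404.12 176.  ]
 [462.22 398.23 176.  ]]
```

>>> jog_arm([
  [[-0.39, 0.93, 0], [0, 0, 0], 0],
  [[-0.39, 0.93, 0], [0, 0, 0], 0],
  [[-0.39, 0.93, 0], [0, 0, 0], 0],
  [[-0.39, 0.93, 0], [0, 0, 0], 0],
  [[-0.39, 0.93, 0], [0, 0, 0], 0],
  [[-0.39, 0.93, 0], [0, 0, 0], 0],
  [[0, 0, 0], [0, 0, 0], 0],
  [[0, 0, -0.6], [0, 0, 0], 0],
  [[0, 0, -0.9], [0, 0, 0], 0],
  [[0, 0, -0.9], [0, 0, 0], 0],
  [[0, 0, -0.9], [0, 0, 0], 0],
  [[0, 0, 0], [0, 0, 0], 0],
])

```text
time_s: 20.75
ee_pos: [478.2, 436.9, 145.9]
ee_rot: [-0.002, -0.03, 1.0, -0.002]
wrist_force: [-0.3, 0.4, 1.1]
gripper_width: -0.1
grip_force: 0.0
```

>>> jog_arm([
  [[0, -0.4, 0], [0, 0, 0], 0],
  [[0, -0.4, 0], [0, 0, 0], 0],
  [[0, -0.4, 0], [0, 0, 0], 0],
  [[0, -0.4, 0], [0, 0, 0], 0],
  [[0, -0.4, 0], [0, 0, 0], 0],
  [[0, -0.4, 0], [0, 0, 0], 0],
  [[0, -0.4, 0], [0, 0, 0], 0],
  [[0, -0.4, 0], [0, 0, 0], 0],
])

```text
time_s: 21.55
ee_pos: [479.3, 358.4, 150.2]
ee_rot: [0.0, -0.03, 1.0, 0.0]
wrist_force: [1.1, 1.5, -0.9]
gripper_width: -0.2
grip_force: 0.8
```

>>> jog_arm([
  [[0, -0.43, -0.13], [0, 0, 0], 0],
  [[0, -0.43, -0.13], [0, 0, 0], 0],
  [[0, -0.43, -0.13], [0, 0, 0], 0],
  [[0, -0.46, -0.34], [0, 0, 0], 0],
  [[0, -0.46, -0.34], [0, 0, 0], 0],
  [[0, -0.34, -0.46], [0, 0, 0], 0],
  [[0, -0.34, -0.46], [0, 0, 0], 0],
])

```text
time_s: 22.25
ee_pos: [479.1, 286.2, 99.2]
ee_rot: [-0.0, -0.03, 1.0, -0.0]
wrist_force: [0.1, 0.6, 0.8]
gripper_width: -0.3
grip_force: 0.6
```

```bash
python3 - <<'E'
from h import *
st=manip.read_state(); print(st['ee_pos'],st['wrist_force'],st['torque'])
im=read_camera('side'); t=read_camera('top'); a=im[110:235,130:290]; b=t[150:300,110:260]
a=cv2.resize(a,(512,400),interpolation=2); b=cv2.resize(b,(280,280)); b=cv2.copyMakeBorder(b,0,120,0,0,0)
cv2.imwrite('pics/lid.png',np.hstack([a,b])[:,:,::-1])
E
```

```text
[479.12 286.2   99.16] [0.12 0.64 0.8 ] [ 0.12 -0.26  0.03]
```

View pics/lid.png

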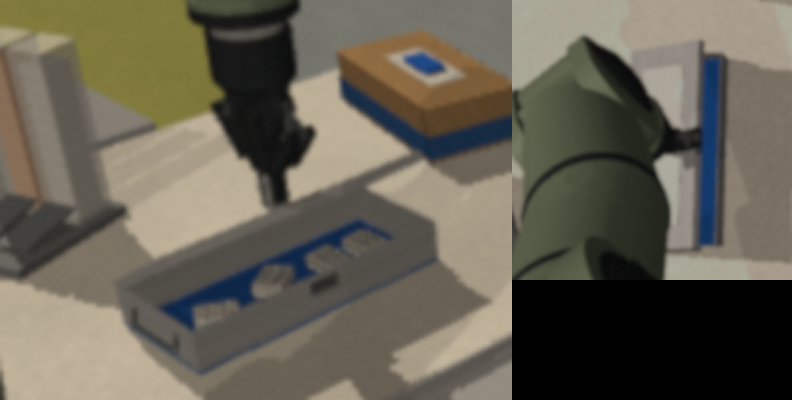

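Pictures: the lid is leaning over the tin, part closed with the finger on its outer face. The four cassettes are still in place. I'll keep pushing it down.

>>> jog_arm([
  [[0, -0.22, -0.52], [0, 0, 0], 0],
  [[0, -0.22, -0.52], [0, 0, 0], 0],
  [[0, -0.15, -0.4], [0, 0, 0], 0],
  [[0, -0.1, -0.4], [0, 0, 0], 0],
  [[0, -0.05, -0.16], [0, 0, 0], 0],
  [[0, 0, -0.08], [0, 0, 0], 0],
  [[0, 0, 0], [0, 0, 0], 0],
])

```text
time_s: 23.05
ee_pos: [479.2, 268.7, 48.2]
ee_rot: [-0.0, -0.031, 1.0, -0.0]
wrist_force: [0.3, 0.6, -0.4]
gripper_width: 0.3
grip_force: 0.0
```

>>> jog_arm([
  [[0, -0.4, 0.04], [0, 0, 0], 0],
  [[0, -0.3, 0], [0, 0, 0], 0],
  [[0, 0, -0.08], [0, 0, 0], 0],
  [[0, 0, -0.06], [0, 0, 0], 0],
  [[0, 0, -0.04], [0, 0, 0], 0],
  [[0, 0, 0], [0, 0, 0], 0],
])

```text
time_s: 23.65
ee_pos: [479.7, 250.2, 46.6]
ee_rot: [0.0, -0.03, 1.0, -0.001]
wrist_force: [-9.4, -12.1, 45.4]
gripper_width: 0.3
grip_force: 22.8
```

Firm contact at z 46.6, which matches the shut lid's top. I'll retreat and check.

>>> jog_arm([
  [[0, 0, 0.1], [0, 0, 0], 0],
  [[0, 0, 0.6], [0, 0, 0], 0],
  [[0, 0, 1], [0, 0, 0], 0],
  [[0, 0, 1], [0, 0, 0], 0],
  [[0, 0, 1], [0, 0, 0], 0],
  [[0, 0, 1], [0, 0, 0], 0],
  [[0, 0, 1], [0, 0, 0], 0],
  [[0, 0, 1], [0, 0, 0], 0],
  [[0, 0, 1], [0, 0, 0], 0],
  [[0, 0, 0], [0, 0, 0], 0],
])

```text
time_s: 24.65
ee_pos: [480.3, 252.0, 240.3]
ee_rot: [0.002, -0.03, 1.0, 0.001]
wrist_force: [0.4, 0.8, -0.0]
gripper_width: 0.0
grip_force: 0.0
```

```bash
python3 - <<'E'
from h import *
st=manip.read_state(); c=cam('wrist',st); im=read_camera('wrist'); t=read_camera('top'); s=read_camera('side'); print(st['ee_pos'],st['wrist_force'])
W=np.linalg.inv(c[0])
# dark tab: find in wrist view, compare to expected at shut (y ~ 366-134..-144, z 46)
hsv=cv2.cvtColor(im,cv2.COLOR_RGB2HSV)
m=cv2.inRange(hsv,(0,0,0),(179,255,75))
for k in cv2.findContours(m,cv2.RETR_EXTERNAL,cv2.CHAIN_APPROX_NONE)[0]:
    if cv2.contourArea(k)>150:
        p=ray(c,k[:,0],46); print('dark',p.min(0)[:2],p.max(0)[:2],k[:,0].mean(0))
h=cv2.cvtColor(im,cv2.COLOR_RGB2HSV); print('blue px wrist',[(x[0]) for x in [ray(c,q,3)[:, :2] for q in cv2.findNonZero(cv2.inRange(h,(105,150,60),(125,255,255)))[::400,0]]][:12])
ht=cv2.cvtColor(t,cv2.COLOR_RGB2HSV)[170:300,120:235]; print('blue top',cv2.countNonZero(cv2.inRange(ht,(105,130,50),(125,255,255))))
print([tuple(map(float,b)) for b in blobs(t,cam('top'),'orange',rng=(300,1800))])
hs=cv2.cvtColor(s,cv2.COLOR_RGB2HSV)[140:225,160:270]; print('blue side',cv2.countNonZero(cv2.inRange(hs,(105,130,40),(125,255,255))))
np.save('im.npy',im)
E
```

```text
[480.35 251.96 240.26] [ 0.35  0.78 -0.03]
dark [ 561.3  -127.45] [797.85 626.16] [292.44 349.95]
dark [321.78 482.6 ] [455.98 556.62] [614.68  83.56]Traceback (most recent call last):
  File "<stdin>", line 10, in <module>
TypeError: 'NoneType' object is not subscriptable
```

```bash
python3 - <<'E'
from h import *
t=read_camera('top'); s=read_camera('side')
print('orange',[tuple(map(float,b))[2:4] for b in blobs(t,cam('top'),'orange',rng=(300,1800))])
m=camera_model('side'); W,f,cx,cy=cam('side'); Wi=np.linalg.inv(W)
g=cv2.cvtColor(s,cv2.COLOR_RGB2GRAY)
for x in (400,440,530,570):
    for z in (47,3):
        q=Wi[:3,:3]@np.array([x,234-0.03*(480-x)/1.0*0.0,z])+Wi[:3,3]; u,v=cx+f*q[0]/-q[2],cy-f*q[1]/-q[2]
        if z==47: u0,v0=u,v
    q0=round(v0); print(x,'lid edge exp row %.1f, base row %.1f'%(v0,v),'rows',q0-12,'..:',g[q0-12:q0+14,round(u0)])
h=cv2.cvtColor(s,cv2.COLOR_RGB2HSV)[140:225,160:270]; print('blue side',cv2.countNonZero(cv2.inRange(h,(105,150,40),(125,255,255))))
E
```

```text
orange [(471.7, -117.4), (479.6, -37.4), (555.7, -538.6), (569.8, -226.9)]
400 lid edge exp row 205.0, base row 217.9 rows 193 ..: [168 169 168 168 168 168 167 157 139 134 137 139 139 132 106  85  80  78
  75  75  78  80  81  81  80  77]
440 lid edge exp row 199.8, base row 212.5 rows 188 ..: [169 169 168 167 167 166 161 145 135 135 136 137 134 119  93  81  78  76
  76  75  77  81  81  80  79  76]
530 lid edge exp row 188.7, base row 201.0 rows 177 ..: [167 168 168 168 166 165 159 145 135 132 132 130 116  99  83  79  77  75
  75  75  76  77  77  75  71  77]
570 lid edge exp row 184.1, base row 196.3 rows 172 ..: [141 136 136 135 135 139 148 143 136 133 131 126 112  88  76  75  76  75
  75  75  76  76  77  77  74  70]
blue side 113
```

```bash
python3 - <<'E'
from h import *
s=read_camera('side'); s0=cv2.imread('pics/side0.png')[:,:,::-1]
W,f,cx,cy=cam('side'); Wi=np.linalg.inv(W)
def pr(p): q=Wi[:3,:3]@np.array(p,float)+Wi[:3,3]; return np.array((cx+f*q[0]/-q[2],cy-f*q[1]/-q[2]))
for n,p in (('free -x',(340,228,47)),('free +x',(620,236,47)),('hinge -x',(340,362,47)),('hinge +x',(620,368,47)),('base -x',(340,230,0)),('base +x',(620,238,0)),('tabmid',(480,224,46))): print(n,pr(p))
b=cv2.inRange(cv2.cvtColor(s,cv2.COLOR_RGB2HSV),(105,150,40),(125,255,255)); b[:140]=0;b[225:]=0;b[:,:150]=0;b[:,290:]=0
p=cv2.findNonZero(b)[:,0]; print([(int(u),int(p[p[:,0]==u,1].min()),int(p[p[:,0]==u,1].max())) for u in np.unique(p[:,0])[::6]])
g=cv2.cvtColor(s,cv2.COLOR_RGB2GRAY); 
for u in (200,225,250): print(u,g[145:225:1,u])
E
```

```text
free -x [188.12 214.13]
free +x [264.1  178.37]
hinge -x [163.88 197.77]
hinge +x [239.   166.26]
base -x [190.68 227.84]
base +x [264.91 190.95]
tabmid [230.46 196.16]
[(239, 140, 140), (245, 142, 144), (251, 146, 149), (257, 150, 153), (263, 154, 157), (269, 153, 157), (275, 151, 155), (281, 150, 153), (287, 148, 151)]
200 [172 172 172 171 171 170 168 162 153 150 151 152 156 165 169 168 169 169
 170 169 169 169 171 169 169 170 171 171 171 172 173 172 173 173 174 174
 173 167 152 140 138 141 150 162 168 170 169 167 166 167 169 169 168 168
 169 169 167 160 147 139 137 139 138 128 101  84  80  79  75  75  77  80
  81  80  80  79  75  72  87 106]
225 [169 169 170 170 169 170 171 169 169 169 169 169 169 168 167 167 166 166
 166 167 167 168 170 170 169 170 161 139 131 135 138 147 161 167 169 170
 168 168 168 169 169 169 168 167 167 166 157 141 135 134 134 128 109  87
  80  78  77  75  75  77  79  80  80  79  75  72  86 106 113 114 114 114
 113 108 100  96 100 120 146 152]
250 [ 42  40  40  41  51  78 123 160 171 170 170 169 168 168 167 166 166 165
 164 164 165 166 168 168 166 156 141 134 134 135 136 140 152 161 158 143
 134 133 132 128 114  89  77  75  75  75  75  75  77  79  79  80  77  73
  82  92  95  96  95  95  94  94  93  96 110 139 151 151 151 152 152 151
 149 148 149 150 149 150 152 151]
```

The side view matches a shut lid: the hinge line is at the expected row, the front face spans the expected 13 rows, and the blue pixels belong to the box behind. The oranges haven't moved. Handing in.

```bash
python3 -c "
from cell import manip
print(manip.job_done())"
```

```text
the job is handed in; nothing more can be done
None
```

The tin holds exactly four white cassettes, flat in a single layer with slotted tops up, and its lid is shut. One white and three orange spares remain in the pan, nothing else there was touched, and the job was handed in at about 25 s.

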